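Fit a filter tube into the push-fit port of an air manifold

ROBOT

A 7-joint arm with a two-finger parallel gripper is mounted at the origin on a cart in front of the work surface, level with it; the furniture and walls round the work are solid. World frame = base frame: x ahead of the robot, y to its left, z up, the work surface at z = 0. Lengths are in m, angles in rad, forces in N, time in s.
With the tool pointing down it reaches from about 0.4 to 0.875 m from the base axis. Payload 6.5 kg.
Tool frame: the origin (TCP) lies between the finger pads; the fingertips stand 17 mm ahead of it and the grasp point (between the pads) lies 2 mm behind it (r.finger_overhang is the z of the fingertips in the tool frame, in m); z points along the fingers, y is the line along which they close (so a half turn about z gives the same grasp; the last joint's range is limited). The gripper opens to 88 mm and grips with 3 to 60 N. Pads are 18 mm wide; open, the fingers measure 123 mm over their backs; the gripper's body (75 mm by 187 mm) begins 45 mm behind the grasp point.
Start: joints at [-1.321, 0.536, -0.004, 1.538, 0.003, 1.067, -0.071], TCP at [0.202, 0.618, 0.256] pointing down, gripper open.
Joint ranges: [-2.7, 2.7], [-0.37, 2.16], [-1.27, 1.26], [0.24, 2.4], [-1.31, 4.45], [0.19, 1.91], [-2.76, 2.76]. Speed limits (rad/s): [2.39, 2.39, 3.14, 3.14, 3.14, 3.14, 3.14].

INTERFACE

Orientations are given as a 3x3 rotation matrix whose columns are the frame's x, y, z axes.
In Python, from cell import r gives the robot as it stands.
- The arm moves only by the tool move_arm, never from a script. Its argument "commands" is a list of rows, each a list of 7 numbers: the gripper's target within -1 to 1 (shut at 1, half-way at 0, fully open at -1), then the shift along the tool's x, y, z in cm, then the turn, a rotation vector about the tool's x, y, z in rad. In form: [[gripper, dx, dy, dz, ax, ay, az], ...]. A call has exactly 10 rows; each row is the pose to reach, as a shift and turn from the pose commanded when the call began, along the tool's axes at that moment; what a row does not reach only later rows make up. A row lasts 1/8 s, in which the tool goes at most 62.5 mm and 10.7 degrees, less where a joint would pass 70% of its speed; a pose out of reach is approached as far as the arm can. A call with a gripper value outside its range is refused whole. The fingers move at their own pace and stop on an object; "squeeze" is the grip in N (left out, the last holds). Time passes only in rows, so rows that repeat a pose let the fingers close, or fill a call up. It gives the time, the measured TCP pose, the force, the opening and the grip force at its end, in the units of the state.
- r.read_state(): the state, without advancing time (a new reading comes with each control period).
- r.grab_frame(name): name is "scene" or "top" or "wrist"; returns a dict with "img" (384x512x3 uint8, red, green, blue), "z_map" (384x512 float32, m along the optical axis (not along the pixel's ray), 0 where there is no reading), "mtx" (3x3 intrinsics, pixels), "k1" (the pictures are not rectified: a ray, as slopes to the right and down, at radius r is drawn at 1 + k1 r^2 times it, then the intrinsics apply), "R" (3x3) and "t" (3): a world point X has camera coordinates R X + t; the wrist camera has in their place "hand_eye" (4x4, takes a point from camera to tool coordinates, whose origin is the TCP and whose axes are the flange's). Camera axes: x right, y down, z forward; pixel columns grow to the right and rows downward; lengths in m; the calibration is good to about 2 mm. A picture is of the moment at which its call begins: read the wrist's pose just before it.
- r.hand_in(): hands the job in; it is judged then, once.
The state is a dict: "time_s": time; "qpos": joint angles; "qvel": joint speeds; "effort": joint torques, N m; "tool_pos": TCP position; "ee_rot": TCP orientation; "wrist_force": force on the tool from outside, world axes, zero at the start; "torque": the same for the moment, N m; "width": opening from 0.0 (shut) to 1.0 (fully open); "grasp_force": force on a finger pad.
Only numpy, scipy, OpenCV 4.12 (cv2) and the standard library are available. Lean on these libraries where they do the work, as an engineer would, in place of code of your own. Each camera call takes 0.05 s, during which the arm holds its last target. There are 200 camera calls.

TASK

Take the filter tube out of the rack and push its bare metal stem into the open push-fit port of the air manifold, past the gripping seal, until it bears firmly, fully home, on the stop inside; then let go, leaving it there. Push with feeling, never harder than about 15 newtons, so that the fitting is not forced. Leave the other tubes and the things on the bench where they are.

Things in the scene. Friction and masses are not known exactly. Their poses are not given: they have to be found in the camera images.
- filter: The filter tube, 100 mm long, 50 g, standing stem down in the rack. Origin: centre of the stem's lower end; z up along the tube. Metal stem, 12 mm diameter, to z = 46 mm (nose tapered to 7 mm over the lowest 6 mm); plain white barrel, 22 mm diameter, 46 to 86 mm; grey cap, 25 mm diameter, to 94 mm; grey nipple, 11 mm diameter, to 100 mm. No coloured screw cap, unlike the sample tubes.
- filter_grip (a point): The middle of the filter tube's white barrel, on its axis, 72 mm above the stem's lower end: the place to grip.
- port (a point): Centre of the mouth of the manifold's open push-fit port, 64 mm above the bench; z points up out of it. The flared black collar is 21 mm wide at the mouth and narrows over 6 mm to a 14 mm bore. The stop, a sprung pad, lies 22 to 40 mm below the mouth: the depth differs from case to case and cannot be seen, only felt; 6 to 24 mm of stem stay in view. The pad yields 1 mm for each 8 N.
- manifold: The air manifold, screwed to the bench: a metal block 60 x 110 x 45 mm with two black collars on top, 50 mm apart, one open and flared, the other blanked with a solid grey plug. Origin: centre of the block's underside; x across the block, y along it, z up. The open port is 25 mm from the centre towards -y.
- rack: The blue tube rack, 76 x 212 x 56 mm, fixed. Origin: centre of its underside; x across, y along, z up. The filter tube and the two sample tubes stand in its middle row (x = 0), at y = -60, 12 and 84 mm in any order. The filter tube's barrel rests on the upper deck, 54 mm above the bench; the holes are 16 mm wide.
- tube_long: Capped sample tube, 16 mm diameter, 101 mm long, standing in the rack. Origin: lower end. To be left there.
- tube_short: Capped sample tube, 16 mm diameter, 89 mm long, standing in the rack. Origin: lower end. To be left there.
- cover_slips: Small cover glass box, 31 x 32 x 18 mm, on the bench. To be left alone.
- slide_box: Slide box, 87 x 34 x 26 mm, on the bench. To be left alone.
- forceps: Forceps, 130 mm long, lying on the bench. To be left alone.
- petri: Petri dish, 90 mm diameter, 16 mm high, on the bench. To be left alone.
- seal (a point): Centre of the gripping seal in the open port, on its axis, 13 mm below the mouth: six sprung lips, 2 mm in the stem's way. From 11 to 20 mm depth the nose is pushed through them (rising to 8 to 14 N); then they grip the stem, which slides on against 3 to 6 N of friction until it meets the stop and the force rises again. They hold it on the stop when let go.

How it is judged:
On the way, in this order (a step that is already met when the one before it is completed fails the run):
1. the filter tube is lifted clear out of the rack (z of filter in the frame of rack above 0.06 m), for 0.1 s.
2. the stem is pressed firmly home: it bears on the stop inside the port with more than 4 N (contact force between filter and pad above 4 N and horizontal distance between filter and port below 0.004 m), for 0.04 s.
At the end, for the whole second after the job is handed in: The filter tube stands released and at rest in the open port: its lower end within 4 mm of the port's axis, over 20 mm below the mouth and at most 2 mm above the stop's resting face (4 mm from the middle of the 4 mm thick stop pad), its axis within 0.15 rad of the port's (horizontal distance between filter and port below 0.004 m and angle between the z axis of filter and the z axis of manifold, either way round below 0.15 rad and z of filter in the frame of port below -0.02 m and distance between filter and pad below 0.004 m and linear speed of filter below 0.02 m/s); the robot touches nothing.
It fails at once if the filter tube and the manifold (block, collar and lips, all contacts added up, the lips' squeeze included) press on each other with more than 45 N (contact force between filter and manifold above 45 N).
It fails at once if the stop inside the port is pressed with more than 15 N (contact force between filter and pad above 15 N).
It fails at once if a sample tube is moved by more than 20 mm (distance of any of tube_long, tube_short from where it was at the start of the episode above 0.02 m).
It fails at once if the cover glass box, slide box, forceps or petri dish is moved by more than 20 mm (distance of any of cover_slips, slide_box, forceps, petri from where it was at the start of the episode above 0.02 m).
It also fails if it takes over 43 s, if anything falls off the work surface, if the arm or the gripper's body presses on something with over 40 N, if the wrist force passes 120 N, or if a joint passes its speed limit or range.

## Working session

There is one attempt and no reset: what is moved stays moved. The work goes in short steps, Python scripts to look and compute and a tool call to move; the robot and the scene stay as the last step left them, time stands still between calls to the robot, and variables do not carry over. Pictures are saved under pics/ and viewed, at most 10 in all, crops included, and the job is handed in when it is done.

Besides the shell and the picture viewer there is one more tool, called after "Request:" in YAML: its name, and indented under it one key for each argument. move_arm: Moves the arm, as the interface text tells. Its arguments: {"type":"object","properties":{"commands":{"type":"array"},"squeeze":{"type":"number"}},"required":["commands"]}

```bash
mkdir -p pics
cat > h.py <<'E'
from cell import r
import numpy as np, cv2
def ray(f,u,v,tool=None):
    K=f["mtx"]; d=np.array([(u-K[0,2])/K[0,0],(v-K[1,2])/K[1,1]]); s=d.copy()
    for _ in range(20): s=d/(1+f["k1"]*(s@s))
    c=np.array([s[0],s[1],1.])
    if "R" in f: R=np.array(f["R"]);return -R.T@np.array(f["t"]),R.T@c
    H=np.array(f["hand_eye"]);R,p=tool
    return R@H[:3,3]+p, R@(H[:3,:3]@c)
def onz(f,u,v,z,tool=None):
    o,d=ray(f,u,v,tool); return o+d*(z-o[2])/d[2]
def depth(f,u,v,tool=None):
    o,d=ray(f,u,v,tool); return o+d*f["z_map"][int(round(v)),int(round(u))]
def grab(n,name):
    f=r.grab_frame(n); cv2.imwrite("pics/"+name+".png",f["img"][:,:,::-1]); np.save("pics/"+name+".npy",f,allow_pickle=True); return f
def load(name): return np.load("pics/"+name+".npy",allow_pickle=True).item()
E
python3 - <<'E'
from h import *
s=r.read_state();print(s)
a=grab("top","top0");b=grab("scene","scene0")
print(a["mtx"],a["k1"],-np.array(a["R"]).T@a["t"],r.finger_overhang)
E
```

```text
{'time_s': 0.0, 'qpos': array([-1.32118592,  0.53718565, -0.00441832,  1.538838  ,  0.00260493,
        1.06727801, -0.07119738]), 'qvel': array([-1.94608982e-04, -8.82872374e-04, -6.06149715e-04, -1.29933470e-03,
        6.47631238e-05,  4.74193085e-04,  4.58637037e-04]), 'effort': array([-6.69384026e-04, -5.70971096e+01,  9.90767106e-01, -2.51601470e+01,
       -5.62418299e-02,  1.80265208e-02,  1.70797525e-04]), 'tool_pos': array([0.20173143, 0.61730676, 0.2548403 ]), 'ee_rot': array([[-9.50563470e-01,  3.10530085e-01, -3.94410328e-04],
       [ 3.10530304e-01,  9.50562036e-01, -1.65711695e-03],
       [-1.39673182e-04, -1.69767120e-03, -9.99998549e-01]]), 'wrist_force': array([ 1.24151098,  0.00171952, -0.13643223]), 'torque': array([ 0.01901542,  0.03716462, -0.02789283]), 'grasp_force': 0.0, 'width': 0.9939244849721335}
[[380.42172901   0.         255.3390295 ]
 [  0.         380.42172901 192.86347957]
 [  0.           0.           1.        ]] 0.042129858096298566 [0.39057766 0.04642595 1.13623121] 0.017
```

View pics/top0.png

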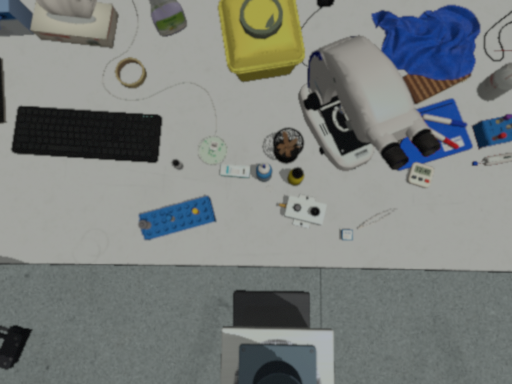

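View pics/scene0.png

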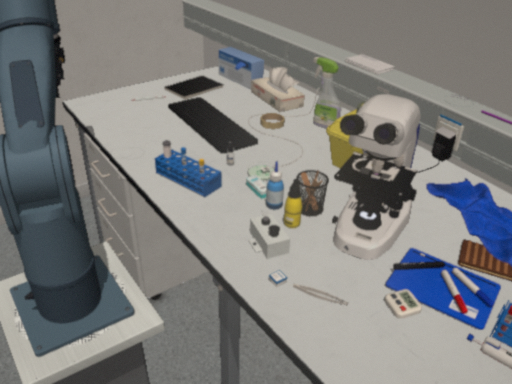

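The top view shows the blue rack around (178,218), the manifold at (305,209), and the cover slips at (346,234). I'll zoom in on the rack and manifold.

Run:
```python
from h import *
a=load("top0");b=load("scene0")
A=cv2.resize(a["img"][185:250,130:370],None,fx=3.3,fy=3.3,interpolation=3)
B=cv2.resize(b["img"][130:260,145:305],None,fx=2.6,fy=2.6,interpolation=3)
B=B[:,:800]
o=np.zeros((A.shape[0]+B.shape[0],800,3),np.uint8);o[:A.shape[0],:A.shape[1]]=A[:,:800];o[A.shape[0]:,:B.shape[1]]=B
cv2.imwrite("pics/c1.png",o[:600,:,::-1])
for n,u,v in [("rack L",145,224),("y cap",195,211),("rack end",212,208),("man",305,209),("p1",296,207),("p2",315,211),("bench",250,230),("cs",346,234),("petri",208,148)]:
    print(n,depth(a,u,v).round(3))
m=np.array(a["R"])@[.2,.617,.26]+a["t"];print(m[:2]/m[2]*380+[255,193])
```

```text
rack L [0.437 0.363 0.105]
y cap [0.475 0.231 0.098]
rack end [0.488 0.19  0.056]
man [ 0.489 -0.076  0.047]
p1 [ 0.494 -0.049  0.058]
p2 [0.391 0.046 1.136]
bench [0.429 0.082 0.   ]
cs [ 0.421 -0.198  0.018]
petri [0.675 0.214 0.007]
[  6.51531059 324.75436059]
```

View pics/c1.png

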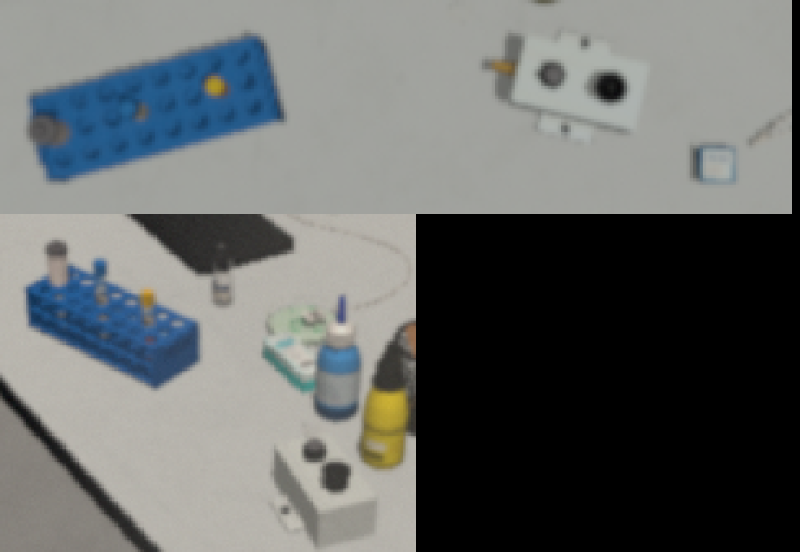

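The filter (grey cap) stands at the left end of the rack, at top pixel about (142.7,223.8). The open flared port is the right-hand collar at about (315,211.7), and the blanked one is at (297,207.6).

Run:
```python
from h import *
a=load("top0");im=a["img"].astype(int)
print("cap",onz(a,142.5,223.5,.104).round(4))
m=((im[:,:,2]-im[:,:,0]>40)).astype(np.uint8);m[:, :130]=0;m[:,230:]=0;m[:185]=0;m[250:]=0
p=np.array([onz(a,u,v,.056)[:2] for v,u in np.argwhere(m)],np.float32);rc=cv2.minAreaRect(p);bx=cv2.boxPoints(rc);print("rack",rc,bx)
g=im.sum(2);m=(g<150).astype(np.uint8);m[:185]=0;m[250:]=0;m[:,:306]=0;m[:,325:]=0
v,u=np.nonzero(m);print("port px",u.mean(),v.mean(),len(u),onz(a,u.mean(),v.mean(),.062))
print("plug",onz(a,297.3,207.6,.066))
s=r.read_state();R=s["ee_rot"]
t=np.array([.437,.363,.25]);print("shift cm",R.T@(t-s["tool_pos"])*100)
```

```text
cap [0.4388 0.3705 0.104 ]
rack ((0.45946016907691956, 0.29004013538360596), (0.07684896886348724, 0.20846885442733765), 16.166271209716797) [[0.39353353 0.37945452]
 [0.45157665 0.179229  ]
 [0.5253868  0.20062575]
 [0.4673437  0.40085125]]
port px 314.55555555555554 211.06666666666666 45 [ 0.48244983 -0.10122604  0.062     ]
plug [ 0.49120284 -0.05233491  0.066     ]
shift cm [-30.26402075 -16.8722837    0.52381709]
```

Request:
move_arm:
  commands:
    - [-0.2,-3.7,-2.0,0,0,0,0.12]
    - [-0.2,-7.5,-4.0,0,0,0,0.24]
    - [-0.2,-11.2,-6.1,0,0,0,0.36]
    - [-0.2,-15,-8.1,0,0,0,0.48]
    - [-0.2,-18.8,-10.1,0,0,0,0.6]
    - [-0.2,-22.5,-12.2,0,0,0,0.73]
    - [-0.2,-26.3,-14.2,0,0,0,0.85]
    - [-0.2,-30,-16.2,0,0,0,0.97]
    - [-0.2,-30,-16.2,0,0,0,0.97]
    - [-0.2,-30,-16.2,0,0,0,0.97]
  squeeze: 15

```text
time_s: 1.35
tool_pos: [0.436, 0.3713, 0.2554]
ee_rot: [[-0.283, 0.959, -0.001], [0.959, 0.283, 0.0], [0.0, -0.001, -1.0]]
wrist_force: [-0.9, -0.2, 0.5]
width: 0.6
grasp_force: 0.0
```

Run:
```python
from h import *
s=r.read_state();f=grab("wrist","w1");np.save("pics/s1.npy",s,allow_pickle=True)
print(s["tool_pos"],s["ee_rot"],s["width"],s["wrist_force"],s["time_s"]);print(f["hand_eye"],f["mtx"],f["k1"])
```

```text
[0.43595335 0.37131812 0.25542414] [[-2.82665823e-01  9.59217999e-01 -9.28496877e-04]
 [ 9.59218381e-01  2.82666036e-01  1.03146324e-04]
 [ 3.61394342e-04 -8.61475330e-04 -9.99999564e-01]] 0.5996492267173907 [-0.92087956 -0.16491815  0.49940394] 1.35
[[ 6.56517691e-04 -9.53667236e-01 -3.00862713e-01  7.91991234e-02]
 [ 9.99999673e-01  4.84169161e-04  6.47408939e-04 -1.80276509e-03]
 [-4.71744246e-04 -3.00863040e-01  9.53667242e-01 -1.29939595e-01]
 [ 0.00000000e+00  0.00000000e+00  0.00000000e+00  1.00000000e+00]] [[281.03944801   0.         253.86966959]
 [  0.         281.03944801 191.14288456]
 [  0.           0.           1.        ]] -0.056360548612643425
```

View pics/w1.png

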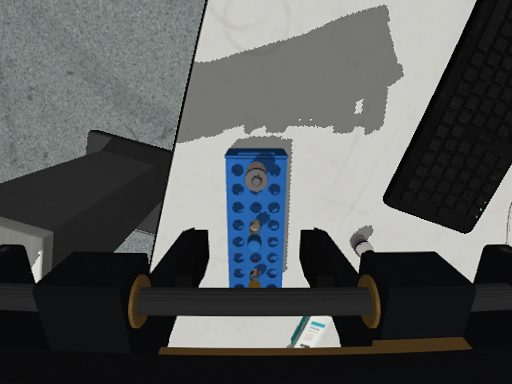

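The wrist view shows the rack and the filter cap at (257,180), with the nipple centred on it.

Run:
```python
from h import *
f=load("w1");s=np.load("pics/s1.npy",allow_pickle=True).item();T=(s["ee_rot"],s["tool_pos"])
im=cv2.cvtColor(f["img"],cv2.COLOR_RGB2HSV);m=(im[:,:,1]<60).astype(np.uint8);m[:160]=0;m[200:]=0;m[:,:240]=0;m[:,275:]=0
zz=np.array([[depth(f,u,v,T)[2] if f["z_map"][v,u]>0 else 0 for u in range(240,275)] for v in range(160,200)])
m2=(zz>.092);v,u=np.nonzero(m2);print("px",u.mean()+240,v.mean()+160,len(u),u.min()+240,u.max()+240,v.min()+160,v.max()+160)
P=np.array([depth(f,a+240,b+160,T) for a,b in zip(u,v)])
print(np.median(P,0),P.min(0),P.max(0))
n=P[P[:,2]>.1045];print("nipple",len(n),n.mean(0)); c=P[P[:,2]<.1045];print((P[:,:2].min(0)+P[:,:2].max(0))/2)
t=n.mean(0);print("tool",T[0].T@(t-T[1])*100)
```

```text
px 255.58597285067873 179.40950226244343 442 244 267 168 191
[0.43491581 0.3747118  0.10268758] [0.42341457 0.36069901 0.09472772] [0.44751062 0.38534169 0.10979416]
nipple 79 [0.43511517 0.37367049 0.10789509]
[0.43546259 0.37302035]
tool [ 2.44004758e-01 -1.19663396e-03  1.47530003e+01]
```

Request:
move_arm:
  commands:
    - [-0.2,0.2,0,4,0,0,0]
    - [-0.2,0.2,0,8,0,0,0]
    - [-0.2,0.2,0,12,0,0,0]
    - [-0.2,0.2,0,15.5,0,0,0]
    - [-0.2,0.2,0,17.6,0,0,0]
    - [-0.2,0.2,0,17.6,0,0,0]
    - [0.9,0.2,0,17.6,0,0,0]
    - [0.9,0.2,0,17.6,0,0,0]
    - [0.9,0.2,0,17.6,0,0,0]
    - [0.9,0.2,0,17.6,0,0,0]
  squeeze: 40

```text
time_s: 2.65
tool_pos: [0.4364, 0.3729, 0.0802]
ee_rot: [[-0.281, 0.96, 0.001], [0.96, 0.281, 0.001], [0.001, 0.001, -1.0]]
wrist_force: [-0.8, 0.0, 2.7]
width: 0.246
grasp_force: 39.9
```

Run:
```python
from h import *
a=load("top0")
P=[]
for v in range(100,240):
  for u in range(215,360):
    if a["z_map"][v,u]>0: P.append(np.r_[depth(a,u,v),u,v])
P=np.array(P);t=P[(P[:,2]>.07)&(P[:,0]<.75)]
for y0 in np.arange(-.3,.2,.02):
    q=t[(t[:,1]>=y0)&(t[:,1]<y0+.02)]
    if len(q): 
        print(round(y0,2),"xmin %.3f z %.3f zmax %.3f"%(q[:,0].min(),q[q[:,0].argmin(),2],q[:,2].max()),"zmax for x<.64:",q[q[:,0]<.64][:,2].max() if (q[:,0]<.64).any() else None)
```

```text
-0.2 xmin 0.627 z 0.191 zmax 0.197 zmax for x<.64: 0.19644995076501515
-0.18 xmin 0.619 z 0.193 zmax 0.332 zmax for x<.64: 0.32878244892978103
-0.16 xmin 0.614 z 0.191 zmax 0.371 zmax for x<.64: 0.19812756844300106
-0.14 xmin 0.640 z 0.193 zmax 0.353 zmax for x<.64: 0.19262416499311408
-0.12 xmin 0.681 z 0.193 zmax 0.201 zmax for x<.64: None
-0.1 xmin 0.725 z 0.193 zmax 0.199 zmax for x<.64: None
-0.08 xmin 0.571 z 0.077 zmax 0.119 zmax for x<.64: 0.11898943983771071
-0.06 xmin 0.566 z 0.073 zmax 0.143 zmax for x<.64: 0.14341548349600397
-0.04 xmin 0.569 z 0.073 zmax 0.117 zmax for x<.64: 0.11726935134120753
-0.02 xmin 0.628 z 0.101 zmax 0.114 zmax for x<.64: 0.10320182198007433
0.0 xmin 0.637 z 0.098 zmax 0.111 zmax for x<.64: 0.10335571549831135
0.02 xmin 0.579 z 0.077 zmax 0.114 zmax for x<.64: 0.11382658747430541
0.04 xmin 0.576 z 0.075 zmax 0.144 zmax for x<.64: 0.14419545322570348
0.06 xmin 0.588 z 0.070 zmax 0.083 zmax for x<.64: 0.08258393524961827
```

Request:
move_arm:
  commands:
    - [0.9,0,0,-2,0,0,0]
    - [0.9,0,0,-5,0,0,0]
    - [0.9,0,0,-8.5,0,0,0]
    - [0.9,0,0,-11,0,0,0]
    - [0.9,-4,-1,-11,0,0,0]
    - [0.9,-9,-2.4,-11,0,0,0]
    - [0.9,-14,-3.7,-11,0,0,0]
    - [0.9,-19,-5,-11,0,0,0]
    - [0.9,-24,-6.3,-11,0,0,0]
    - [0.9,-28,-7.4,-11,0,0,0]

```text
time_s: 3.9
tool_pos: [0.4437, 0.081, 0.1909]
ee_rot: [[-0.28, 0.96, 0.001], [0.96, 0.28, 0.001], [0.0, 0.001, -1.0]]
wrist_force: [0.2, 0.2, 0.1]
width: 0.241
grasp_force: 39.8
```

Request:
move_arm:
  commands:
    - [0.9,-3.5,-1,0,0,0,0.14]
    - [0.9,-7,-2,0,0,0,0.28]
    - [0.9,-10.5,-2.9,0,0,0,0.42]
    - [0.9,-14,-3.8,0,0,0,0.56]
    - [0.9,-17.5,-4.7,0,0,0,0.7]
    - [0.9,-20,-5.3,0,0,0,0.84]
    - [0.9,-21.6,-5.7,0,0,0,0.98]
    - [0.9,-21.6,-5.7,0,0,0,0.98]
    - [0.9,-21.6,-5.7,0,0,0,0.98]
    - [0.9,-21.6,-5.7,0,0,0,0.98]

```text
time_s: 5.15
tool_pos: [0.45, -0.1392, 0.1899]
ee_rot: [[0.638, 0.77, 0.0], [0.77, -0.638, 0.001], [0.001, -0.0, -1.0]]
wrist_force: [0.0, 0.4, -0.6]
width: 0.242
grasp_force: 39.8
```

Run:
```python
from h import *
s=r.read_state();f=grab("wrist","w2");np.save("pics/s2.npy",s,allow_pickle=True)
print(s["tool_pos"],s["ee_rot"],s["width"],s["wrist_force"],s["time_s"])
```

```text
[ 0.4499735  -0.13916531  0.18987764] [[ 6.38094315e-01  7.69958208e-01  5.39344188e-05]
 [ 7.69957923e-01 -6.38094136e-01  8.18837798e-04]
 [ 6.64886120e-04 -4.80968511e-04 -9.99999663e-01]] 0.24214401783916584 [ 0.02151333  0.40936805 -0.6227845 ] 5.15
```

View pics/w2.png

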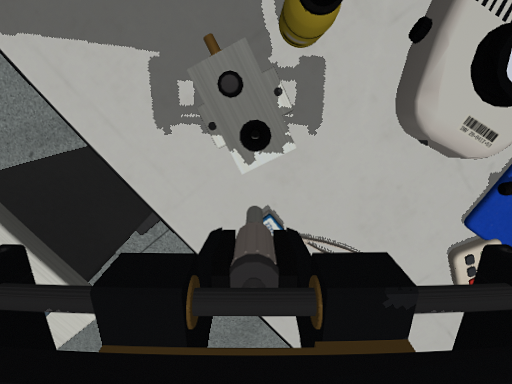

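The port mouth is at about (255,135), and the held stem's nose at about (254,208). Both show in the same view, so I'll measure them together in tool axes.

Run:
```python
from h import *
f=load("w2");s=np.load("pics/s2.npy",allow_pickle=True).item();T=(np.eye(3),np.zeros(3)) # tool frame
im=f["img"].astype(int).sum(2)
# collar
m=(im<190).astype(np.uint8);m[:110]=0;m[165:]=0;m[:,:232]=0;m[:,280:]=0
cs=max(cv2.findContours(m,0,2)[0],key=cv2.contourArea);print("collar ell",cv2.fitEllipse(cs))
h=(im<60).astype(np.uint8)*m;M=cv2.moments(h,True);print("hole",M["m10"]/M["m00"],M["m01"]/M["m00"],M["m00"])
P=[];
for v in range(105,165):
  for u in range(232,282):
    if f["z_map"][v,u]>0: P.append(depth(f,u,v,T))
P=np.array(P);w=s["tool_pos"]+P@s["ee_rot"].T
k=(w[:,2]>.060)&(w[:,2]<.068);q=P[k];print("mouth ring pts",len(q),"tool mid",(q.min(0)+q.max(0))/2,"ext",np.ptp(q,axis=0),"world z",np.median(w[k,2]))
(x,y),rd=cv2.minEnclosingCircle(q[:,:2].astype(np.float32));print("circle tool",x,y,rd, "world",s["tool_pos"]+s["ee_rot"]@[x,y,.126])
S=[]
for v in range(195,250):
  for u in range(225,285):
    z=f["z_map"][v,u]
    if 0<z<.3:
        p=depth(f,u,v,T)
        if p[2]>.02 and p[2]<.09 and abs(p[1])<.015: S.append(p)
S=np.array(S);print(len(S),S[:,2].max())
for z0 in np.arange(.02,.08,.006):
    q=S[(S[:,2]>=z0)&(S[:,2]<z0+.006)]
    if len(q)>3:
        A=np.c_[2*q[:,:2],np.ones(len(q))];c=np.linalg.lstsq(A,(q[:,:2]**2).sum(1),rcond=None)[0]
        print("z%.3f n%d ymid %.4f yw %.4f xmax %.4f fit %s"%(z0,len(q),(q[:,1].min()+q[:,1].max())/2,np.ptp(q[:,1]),np.percentile(q[:,0],97),c[:2].round(4)))
```

```text
collar ell ((254.93319702148438, 135.233154296875), (30.487714767456055, 31.110042572021484), 12.779400825500488)
hole 255.1112676056338 135.0887323943662 710.0
mouth ring pts 594 tool mid [ 0.04898291 -0.00133385  0.12627568] ext [0.02770528 0.02795688 0.00714317] world z 0.06433666743715465
circle tool 0.04901242256164551 -0.001371970516629517 0.014340102672576904 world [ 0.48019848 -0.10044919  0.06391093]
355 0.06585735264553566
z0.020 n103 ymid -0.0024 yw 0.0206 xmax 0.0094 fit [-0.0014 -0.002 ]
z0.032 n10 ymid -0.0021 yw 0.0058 xmax 0.0046 fit [ 0.0001 -0.0018]
z0.038 n61 ymid -0.0018 yw 0.0107 xmax 0.0046 fit [-0.0014 -0.002 ]
z0.044 n56 ymid -0.0021 yw 0.0116 xmax 0.0045 fit [-0.0014 -0.002 ]
z0.050 n51 ymid -0.0018 yw 0.0114 xmax 0.0047 fit [-0.0013 -0.0019]
z0.056 n49 ymid -0.0018 yw 0.0116 xmax 0.0044 fit [-0.0016 -0.0018]
z0.062 n25 ymid -0.0018 yw 0.0118 xmax 0.0045 fit [-0.0015 -0.0018]
```

Request:
move_arm:
  commands:
    - [0.9,2,0,0,0,0,0]
    - [0.9,4,0.05,0,0,0,0]
    - [0.9,5.05,0.05,0,0,0,0]
    - [0.9,5.05,0.05,1.5,0,0,0]
    - [0.9,5.05,0.05,3,0,0,0]
    - [0.9,5.05,0.05,4.2,0,0,0]
    - [0.9,5.05,0.05,5,0,0,0]
    - [0.9,5.05,0.05,5.6,0,0,0]
    - [0.9,5.05,0.05,6.1,0,0,0]
    - [0.9,5.05,0.05,6.1,0,0,0]

```text
time_s: 6.45
tool_pos: [0.4826, -0.1018, 0.1286]
ee_rot: [[0.64, 0.768, -0.0], [0.768, -0.64, 0.0], [-0.0, -0.0, -1.0]]
wrist_force: [-0.4, 0.5, -0.4]
width: 0.243
grasp_force: 39.8
```

Run:
```python
from h import *
s=r.read_state();f=grab("wrist","w3");print(s["tool_pos"],s["wrist_force"],s["torque"],s["time_s"])
cv2.imwrite("pics/w3c.png",cv2.resize(f["img"][150:300,170:340,::-1],None,fx=3,fy=3))
```

```text
[ 0.48256452 -0.10175508  0.12855577] [-0.36522232  0.48128858 -0.39868554] [-0.08674695  0.10110985 -0.00107537] 6.45
```

View pics/w3c.png

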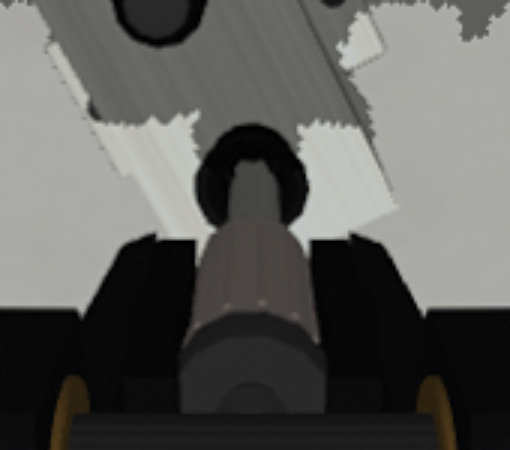

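The nose sits inside the collar, centred and about 7 mm deep, with no side force. Next I push into the lips.

Request:
move_arm:
  commands:
    - [0.9,0,0,0.2,0,0,0]
    - [0.9,0,0,0.3,0,0,0]
    - [0.9,0,0,0.4,0,0,0]
    - [0.9,0,0,0.5,0,0,0]
    - [0.9,0,0,0.6,0,0,0]
    - [0.9,0,0,0.7,0,0,0]
    - [0.9,0,0,0.8,0,0,0]
    - [0.9,0,0,0.9,0,0,0]
    - [0.9,0,0,0.9,0,0,0]
    - [0.9,0,0,0.9,0,0,0]

```text
time_s: 7.75
tool_pos: [0.4828, -0.1017, 0.1197]
ee_rot: [[0.64, 0.768, 0.0], [0.768, -0.64, -0.0], [0.0, 0.0, -1.0]]
wrist_force: [0.5, 1.1, 3.0]
width: 0.243
grasp_force: 39.9
```

Request:
move_arm:
  commands:
    - [0.9,0,0,0.07,0,0,0]
    - [0.9,0,0,0.14,0,0,0]
    - [0.9,0,0,0.2,0,0,0]
    - [0.9,0,0,0.25,0,0,0]
    - [0.9,0,0,0.3,0,0,0]
    - [0.9,0,0,0.34,0,0,0]
    - [0.9,0,0,0.38,0,0,0]
    - [0.9,0,0,0.42,0,0,0]
    - [0.9,0,0,0.45,0,0,0]
    - [0.9,0,0,0.45,0,0,0]

```text
time_s: 9.0
tool_pos: [0.4826, -0.1018, 0.1152]
ee_rot: [[0.64, 0.768, 0.0], [0.768, -0.64, -0.0], [-0.0, 0.0, -1.0]]
wrist_force: [1.0, 1.5, 3.4]
width: 0.241
grasp_force: 39.9
```

Request:
move_arm:
  commands:
    - [0.9,0,0,0.02,0,0,0]
    - [0.9,0,0,0.04,0,0,0]
    - [0.9,0,0,0.06,0,0,0]
    - [0.9,0,0,0.08,0,0,0]
    - [0.9,0,0,0.1,0,0,0]
    - [0.9,0,0,0.12,0,0,0]
    - [0.9,0,0,0.13,0,0,0]
    - [0.9,0,0,0.13,0,0,0]
    - [0.9,0,0,0.13,0,0,0]
    - [0.9,0,0,0.13,0,0,0]

```text
time_s: 10.25
tool_pos: [0.4826, -0.1017, 0.1139]
ee_rot: [[0.64, 0.768, -0.0], [0.768, -0.64, -0.0], [-0.0, -0.0, -1.0]]
wrist_force: [-0.1, 1.0, 3.7]
width: 0.244
grasp_force: 39.9
```

Run:
```python
from h import *
s=r.read_state();f=grab("wrist","w4");print(s["tool_pos"],s["wrist_force"],s["torque"],s["width"])
T=(np.eye(3),np.zeros(3));S=[]
for v in range(150,300):
  for u in range(200,310):
    z=f["z_map"][v,u]
    if 0<z<.35:
        p=depth(f,u,v,T)
        if .0<p[2]<.09 and abs(p[1]+.0015)<.012 and p[0]<.013: S.append(p)
S=np.array(S)
for z0 in np.arange(.0,.07,.002):
    q=S[(S[:,2]>=z0)&(S[:,2]<z0+.002)]
    if len(q): print("%.3f n%d yw %.4f xmax %.4f ymid %.4f"%(z0,len(q),np.ptp(q[:,1]),q[:,0].max(),(q[:,1].min()+q[:,1].max())/2))
g=load("w2")
print([ [f_ for f_ in []]])
```

```text
[ 0.48262046 -0.1017433   0.11388723] [-0.10128483  1.01820079  3.7342489 ] [ 0.28406904 -0.01424145  0.00782593] 0.24444053101066038
0.000 n89 yw 0.0235 xmax 0.0097 ymid -0.0016
0.002 n86 yw 0.0237 xmax 0.0099 ymid -0.0016
0.004 n71 yw 0.0236 xmax 0.0100 ymid -0.0013
0.006 n67 yw 0.0232 xmax 0.0101 ymid -0.0015
0.008 n81 yw 0.0224 xmax 0.0099 ymid -0.0021
0.010 n75 yw 0.0237 xmax 0.0100 ymid -0.0015
0.012 n70 yw 0.0230 xmax 0.0099 ymid -0.0015
0.014 n56 yw 0.0232 xmax 0.0097 ymid -0.0015
0.016 n52 yw 0.0228 xmax 0.0098 ymid -0.0018
0.018 n49 yw 0.0217 xmax 0.0097 ymid -0.0021
0.020 n44 yw 0.0202 xmax 0.0095 ymid -0.0024
0.022 n42 yw 0.0198 xmax 0.0093 ymid -0.0021
0.024 n21 yw 0.0181 xmax 0.0092 ymid -0.0030
0.034 n2 yw 0.0013 xmax 0.0041 ymid -0.0044
0.036 n11 yw 0.0065 xmax 0.0048 ymid -0.0012
0.038 n18 yw 0.0092 xmax 0.0046 ymid -0.0018
0.040 n20 yw 0.0106 xmax 0.0049 ymid -0.0018
0.042 n20 yw 0.0107 xmax 0.0050 ymid -0.0018
0.044 n20 yw 0.0101 xmax 0.0046 ymid -0.0015
0.046 n38 yw 0.0225 xmax 0.0128 ymid -0.0014
0.048 n295 yw 0.0236 xmax 0.0130 ymid -0.0017
0.050 n122 yw 0.0230 xmax 0.0113 ymid -0.0014
0.052 n84 yw 0.0183 xmax 0.0075 ymid -0.0018
0.054 n22 yw 0.0142 xmax 0.0048 ymid -0.0025
0.056 n22 yw 0.0136 xmax 0.0108 ymid -0.0022
0.058 n32 yw 0.0131 xmax 0.0110 ymid -0.0025
0.060 n35 yw 0.0167 xmax 0.0108 ymid -0.0029
0.062 n22 yw 0.0161 xmax 0.0105 ymid -0.0018
0.064 n27 yw 0.0200 xmax 0.0110 ymid -0.0022
0.066 n151 yw 0.0233 xmax 0.0129 ymid -0.0014
0.068 n83 yw 0.0233 xmax 0.0129 ymid -0.0014
[[]]
```

Barrel shoulder at tool z 25.5 mm means the tube has not slipped. The depth is about 22.5 mm and friction about 3.7 N. I'll carry on in small feeling steps.

Request:
move_arm:
  commands:
    - [0.9,0,0,0.02,0,0,0]
    - [0.9,0,0,0.04,0,0,0]
    - [0.9,0,0,0.06,0,0,0]
    - [0.9,0,0,0.08,0,0,0]
    - [0.9,0,0,0.1,0,0,0]
    - [0.9,0,0,0.12,0,0,0]
    - [0.9,0,0,0.14,0,0,0]
    - [0.9,0,0,0.14,0,0,0]
    - [0.9,0,0,0.14,0,0,0]
    - [0.9,0,0,0.14,0,0,0]

```text
time_s: 11.55
tool_pos: [0.4827, -0.1017, 0.1125]
ee_rot: [[0.64, 0.768, 0.0], [0.768, -0.64, -0.0], [-0.0, 0.0, -1.0]]
wrist_force: [0.2, 1.8, 3.4]
width: 0.24
grasp_force: 39.9
```

Request:
move_arm:
  commands:
    - [0.9,0,0,0.02,0,0,0]
    - [0.9,0,0,0.04,0,0,0]
    - [0.9,0,0,0.06,0,0,0]
    - [0.9,0,0,0.08,0,0,0]
    - [0.9,0,0,0.1,0,0,0]
    - [0.9,0,0,0.12,0,0,0]
    - [0.9,0,0,0.14,0,0,0]
    - [0.9,0,0,0.14,0,0,0]
    - [0.9,0,0,0.14,0,0,0]
    - [0.9,0,0,0.14,0,0,0]

```text
time_s: 12.8
tool_pos: [0.4827, -0.1017, 0.1111]
ee_rot: [[0.64, 0.768, 0.0], [0.768, -0.64, -0.0], [-0.0, 0.0, -1.0]]
wrist_force: [-1.4, 1.2, 3.9]
width: 0.246
grasp_force: 39.9
```

Request:
move_arm:
  commands:
    - [0.9,0,0,0.02,0,0,0]
    - [0.9,0,0,0.04,0,0,0]
    - [0.9,0,0,0.06,0,0,0]
    - [0.9,0,0,0.08,0,0,0]
    - [0.9,0,0,0.1,0,0,0]
    - [0.9,0,0,0.12,0,0,0]
    - [0.9,0,0,0.14,0,0,0]
    - [0.9,0,0,0.14,0,0,0]
    - [0.9,0,0,0.14,0,0,0]
    - [0.9,0,0,0.14,0,0,0]

```text
time_s: 14.05
tool_pos: [0.4827, -0.1018, 0.1097]
ee_rot: [[0.64, 0.768, 0.0], [0.768, -0.64, -0.0], [-0.0, 0.0, -1.0]]
wrist_force: [0.2, 1.7, 3.5]
width: 0.241
grasp_force: 39.9
```

Request:
move_arm:
  commands:
    - [0.9,0,0,0.02,0,0,0]
    - [0.9,0,0,0.04,0,0,0]
    - [0.9,0,0,0.06,0,0,0]
    - [0.9,0,0,0.08,0,0,0]
    - [0.9,0,0,0.1,0,0,0]
    - [0.9,0,0,0.12,0,0,0]
    - [0.9,0,0,0.14,0,0,0]
    - [0.9,0,0,0.14,0,0,0]
    - [0.9,0,0,0.14,0,0,0]
    - [0.9,0,0,0.14,0,0,0]

```text
time_s: 15.3
tool_pos: [0.4826, -0.1017, 0.1083]
ee_rot: [[0.64, 0.768, 0.0], [0.768, -0.64, -0.0], [-0.0, 0.0, -1.0]]
wrist_force: [-0.1, 2.3, 3.4]
width: 0.243
grasp_force: 39.9
```

Request:
move_arm:
  commands:
    - [0.9,0,0,0.02,0,0,0]
    - [0.9,0,0,0.04,0,0,0]
    - [0.9,0,0,0.06,0,0,0]
    - [0.9,0,0,0.08,0,0,0]
    - [0.9,0,0,0.1,0,0,0]
    - [0.9,0,0,0.12,0,0,0]
    - [0.9,0,0,0.14,0,0,0]
    - [0.9,0,0,0.14,0,0,0]
    - [0.9,0,0,0.14,0,0,0]
    - [0.9,0,0,0.14,0,0,0]

```text
time_s: 16.55
tool_pos: [0.4826, -0.1017, 0.1069]
ee_rot: [[0.64, 0.768, 0.0], [0.768, -0.64, -0.0], [-0.0, 0.0, -1.0]]
wrist_force: [0.5, 0.7, 4.6]
width: 0.241
grasp_force: 39.9
```

Request:
move_arm:
  commands:
    - [0.9,0,0,0.02,0,0,0]
    - [0.9,0,0,0.04,0,0,0]
    - [0.9,0,0,0.06,0,0,0]
    - [0.9,0,0,0.08,0,0,0]
    - [0.9,0,0,0.1,0,0,0]
    - [0.9,0,0,0.1,0,0,0]
    - [0.9,0,0,0.1,0,0,0]
    - [0.9,0,0,0.1,0,0,0]
    - [0.9,0,0,0.1,0,0,0]
    - [0.9,0,0,0.1,0,0,0]

```text
time_s: 17.8
tool_pos: [0.4827, -0.1017, 0.1059]
ee_rot: [[0.64, 0.768, 0.0], [0.768, -0.64, -0.0], [-0.0, 0.0, -1.0]]
wrist_force: [-0.2, 1.0, 4.8]
width: 0.243
grasp_force: 39.9
```

Request:
move_arm:
  commands:
    - [0.9,0,0,0.02,0,0,0]
    - [0.9,0,0,0.04,0,0,0]
    - [0.9,0,0,0.06,0,0,0]
    - [0.9,0,0,0.08,0,0,0]
    - [0.9,0,0,0.1,0,0,0]
    - [0.9,0,0,0.12,0,0,0]
    - [0.9,0,0,0.12,0,0,0]
    - [0.9,0,0,0.12,0,0,0]
    - [0.9,0,0,0.12,0,0,0]
    - [0.9,0,0,0.12,0,0,0]

```text
time_s: 19.05
tool_pos: [0.4826, -0.1017, 0.1047]
ee_rot: [[0.64, 0.768, 0.0], [0.768, -0.64, -0.0], [-0.0, 0.0, -1.0]]
wrist_force: [1.1, 1.9, 3.3]
width: 0.244
grasp_force: 39.9
```

Request:
move_arm:
  commands:
    - [0.9,0,0,0.02,0,0,0]
    - [0.9,0,0,0.04,0,0,0]
    - [0.9,0,0,0.06,0,0,0]
    - [0.9,0,0,0.08,0,0,0]
    - [0.9,0,0,0.1,0,0,0]
    - [0.9,0,0,0.12,0,0,0]
    - [0.9,0,0,0.14,0,0,0]
    - [0.9,0,0,0.14,0,0,0]
    - [0.9,0,0,0.14,0,0,0]
    - [0.9,0,0,0.14,0,0,0]

```text
time_s: 20.3
tool_pos: [0.4826, -0.1018, 0.1033]
ee_rot: [[0.64, 0.768, -0.0], [0.768, -0.64, -0.0], [-0.0, -0.0, -1.0]]
wrist_force: [0.8, 1.7, 4.0]
width: 0.242
grasp_force: 39.9
```

Request:
move_arm:
  commands:
    - [0.9,0,0,0.02,0,0,0]
    - [0.9,0,0,0.04,0,0,0]
    - [0.9,0,0,0.06,0,0,0]
    - [0.9,0,0,0.08,0,0,0]
    - [0.9,0,0,0.1,0,0,0]
    - [0.9,0,0,0.12,0,0,0]
    - [0.9,0,0,0.14,0,0,0]
    - [0.9,0,0,0.14,0,0,0]
    - [0.9,0,0,0.14,0,0,0]
    - [0.9,0,0,0.14,0,0,0]

```text
time_s: 21.55
tool_pos: [0.4827, -0.1017, 0.1021]
ee_rot: [[0.64, 0.768, 0.0], [0.768, -0.64, 0.0], [0.0, -0.0, -1.0]]
wrist_force: [-1.6, 1.8, 6.2]
width: 0.24
grasp_force: 40.0
```

Force is rising and the tool lags slightly, so this is contact with the stop. I'll press in smaller steps.

Request:
move_arm:
  commands:
    - [0.9,0,0,0.01,0,0,0]
    - [0.9,0,0,0.02,0,0,0]
    - [0.9,0,0,0.03,0,0,0]
    - [0.9,0,0,0.04,0,0,0]
    - [0.9,0,0,0.05,0,0,0]
    - [0.9,0,0,0.05,0,0,0]
    - [0.9,0,0,0.05,0,0,0]
    - [0.9,0,0,0.05,0,0,0]
    - [0.9,0,0,0.05,0,0,0]
    - [0.9,0,0,0.05,0,0,0]

```text
time_s: 22.8
tool_pos: [0.4827, -0.1017, 0.1018]
ee_rot: [[0.64, 0.768, 0.0], [0.768, -0.64, 0.0], [0.0, -0.0, -1.0]]
wrist_force: [-1.7, 2.6, 9.8]
width: 0.247
grasp_force: 40.1
```

Request:
move_arm:
  commands:
    - [0.9,0,0,0.01,0,0,0]
    - [0.9,0,0,0.02,0,0,0]
    - [0.9,0,0,0.03,0,0,0]
    - [0.9,0,0,0.03,0,0,0]
    - [0.9,0,0,0.03,0,0,0]
    - [0.9,0,0,0.03,0,0,0]
    - [0.9,0,0,0.03,0,0,0]
    - [0.9,0,0,0.03,0,0,0]
    - [0.9,0,0,0.03,0,0,0]
    - [0.9,0,0,0.03,0,0,0]

```text
time_s: 24.05
tool_pos: [0.4828, -0.1018, 0.1016]
ee_rot: [[0.64, 0.768, 0.0], [0.768, -0.64, 0.0], [0.0, -0.0, -1.0]]
wrist_force: [-0.8, 1.7, 10.6]
width: 0.248
grasp_force: 40.1
```

Request:
move_arm:
  commands:
    - [0.3,0,0,0,0,0,0]
    - [-0.2,0,0,0,0,0,0]
    - [-0.2,0,0,0,0,0,0]
    - [-0.2,0,0,0,0,0,0]
    - [-0.2,0,0,0,0,0,0]
    - [-0.2,0,0,-2,0,0,0]
    - [-0.2,0,0,-5,0,0,0]
    - [-0.2,0,0,-9,0,0,0]
    - [-0.2,0,0,-13,0,0,0]
    - [-0.2,0,0,-13,0,0,0]

```text
time_s: 25.3
tool_pos: [0.4844, -0.1021, 0.2336]
ee_rot: [[0.64, 0.768, 0.006], [0.768, -0.64, 0.0], [0.004, 0.004, -1.0]]
wrist_force: [-0.7, -0.8, -0.2]
width: 0.601
grasp_force: 0.0
```

Run:
```python
from h import *
s=r.read_state();f=grab("wrist","w5");print(s["tool_pos"],s["wrist_force"],s["width"],s["time_s"])
T=(s["ee_rot"],s["tool_pos"])
P=np.array([depth(f,u,v,T) for v in range(80,260) for u in range(200,310) if f["z_map"][v,u]>0])
P=P[np.hypot(P[:,0]-.481,P[:,1]+.101)<.02]
print("top z",P[:,2].max(),"nipple",P[P[:,2]>P[:,2].max()-.004].mean(0)); q=P[P[:,2]>.115];print((q.min(0)+q.max(0))/2)
cv2.imwrite("pics/w5c.png",f["img"][:,:,::-1])
```

```text
[ 0.48438099 -0.10209293  0.23360013] [-0.67772984 -0.78459736 -0.20795398] 0.600812764705567 25.3
top z 0.13148084700823282 nipple [ 0.4804551  -0.10082889  0.12977926]
[ 0.4800305  -0.10125704  0.12382598]
```

View pics/w5c.png

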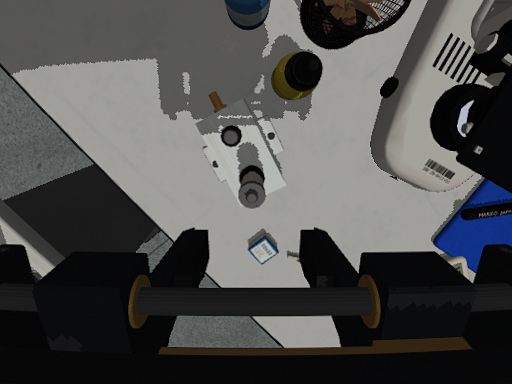

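The filter, at (251,190), stands upright in the port. Its nipple top is at z ≈ 0.130, so the stem is about 34 mm deep, the same as when pressed. The gripper is clear.

```bash
python3 -c "
from cell import r
print(r.hand_in())"
```

```text
the job is handed in; nothing more can be done
None
```

The filter tube is out of the rack and pressed home on the stop in the open port, about 34 mm deep with roughly 7 N on the pad; I let go, the arm backed clear, and the job is handed in (no verdict came back).

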